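# Touch-check the test casts, then the seal

## Robot

A 7-joint arm with a two-finger parallel gripper is mounted at the origin on the work surface. World frame = base frame: x ahead of the robot, y to its left, z up, the work surface at z = 0. Lengths are in m, angles in rad, forces in N, time in s.
With the tool pointing down it reaches from about 0.4 to 0.85 m from the base axis. Payload 10.4 kg.
Tool frame: the origin (TCP) lies on the mounting face of the last link; the fingertips stand 173 mm ahead of it and the grasp point (between the pads) lies 155 mm ahead of it (manip.tip_extent is the distance from the TCP to the fingertips, in m); z points along the fingers, y is the line along which they close (so a half turn about z gives the same grasp; the last joint's range is limited). The gripper opens to 85 mm and grips with 20 to 120 N. Pads are 22 mm wide; open, the fingers measure 114 mm over their backs; the gripper's body (76 mm by 85 mm) begins 54 mm behind the grasp point. The pads swing forward as they close: fully open they stand 13 mm farther back than shut.
Start: joints at [1.098, 0.332, -0.065, 1.46, 0.022, 1.35, -0.088], TCP at [0.272, -0.563, 0.405] pointing down, gripper open.
Joint ranges: [-2.6, 2.6], [-0.5, 2.12], [-1.47, 1.34], [0.16, 2.42], [-1.27, 4.41], [0.06, 2.06], [-2.6, 2.6]. Speed limits (rad/s): [2.22, 2.22, 2.79, 2.79, 3.14, 3.14, 3.14].

## Interface

Orientations are given as a unit quaternion [x, y, z, w].
In Python, from workcell import manip gives the robot as it stands.
- The arm moves only by the tool move_arm, never from a script. Its argument "plan" is one flat list of numbers, 7 for each row, row after row: the turn, a rotation vector about the tool's x, y, z in rad, then the shift along the tool's x, y, z in m, then the finger opening in m, from 0 to 0.0854. In form: [ax, ay, az, dx, dy, dz, gripper, ax, ay, az, dx, dy, dz, gripper, ...]. A call has 1 to 12 rows; each row is the pose to reach, as a shift and turn from the pose commanded when the call began, along the tool's axes at that moment; what a row does not reach only later rows make up. A row lasts 1/8 s, in which the tool goes at most 62.5 mm and 10.7 degrees, less where a joint would pass 70% of its speed; a pose out of reach is approached as far as the arm can. A call with a gripper value outside its range is refused whole. The fingers move at their own pace and stop on an object; "squeeze" is the grip in N (left out, the last holds). Time passes only in rows, so rows that repeat a pose let the fingers close. It gives the time, the measured TCP pose, the force, the opening and the grip force at its end, in the units of the state.
- manip.get_obs(): the state, without advancing time (a new reading comes with each control period).
- manip.camera(name): name is "side" or "top"; returns a dict with "color" (480x640x3 uint8, red, green, blue), "fx", "fy", "cx", "cy" (pixels), "cam_to_world" (4x4, takes a point from camera to world coordinates). Camera axes: x right, y down, z forward; pixel columns grow to the right and rows downward; lengths in m; the calibration is good to about 2 mm. A picture is of the moment at which its call begins. There is no depth.
- manip.hand_in(): hands the job in; it is judged then, once.
Trained networks look in a picture, given as the dict that the camera call returned (one of the last four; its "shot" number tells which), for a name from the list of things; names that differ only in an ending like _2 or _b are one class to them, and where a whole thing is asked for, a point or a joint stands for the part that bears it (a point fixed in the world has none). Each returns a list of dicts, best first, with "conf" (0 to 1); they miss things now and then, are a little off and sometimes report something else, mostly with a low value. They report only what shows in the picture. A call takes as long as a camera call. They do not tell look-alikes from the thing itself.
- manip.look_for(picture, label): "position" ([x, y, z] in m, in the coordinates of the camera as it stood for that picture, good to about 4 mm: the middle of the surface that is visible of it).
- manip.silhouettes(picture, label): "pixels" (480x640 bool, what is visible of it).
- manip.tip_of(picture, label): "position" ([x, y, z] in m, in the coordinates of the camera as it stood for that picture, good to about 4 mm: a listed point, or the origin of a listed thing).
The state is a dict: "clock": time; "joint_pos": joint angles; "joint_velocities": joint speeds; "tau": joint torques, N m; "position": TCP position; "ee_rot": TCP orientation; "ft_force": force on the tool from outside, world axes, zero at the start; "torque": the same for the moment, N m; "grip_width": opening from 0.0 (shut) to 1.0 (fully open); "grasp_force": force on a finger pad.
Only numpy, scipy, OpenCV 4.12 (cv2) and the standard library are available. Lean on these libraries where they do the work, as an engineer would, in place of code of your own. Each camera call takes 0.05 s, during which the arm holds its last target. There are 200 camera calls.

## Task

Check that the shellac has set: with the fingertips, lightly touch the round test cast on the tile, then the oval one, then the square one, and last the large seal impression on its wooden stand, pressing each from above just enough that it sinks on its stud and stays down. Keep strictly to that order, and do not pick up or shift the tile, the seal impression or anything else.

Things in the scene. Friction and masses are not known exactly. Their poses are not given: they have to be found in the camera images.
- tile: white ceramic tile, loose, 150 x 150 x 12 mm, 0.8 kg, lying flat on the shelf, any yaw; origin at the centre of its underside. Three dark brown shellac test casts stand on it, each on a thin steel stud 10 mm above the tile: round at (-40,-40) mm, oval at (43,0) mm (long side along the tile's y), square at (-35,40) mm in the tile's frame
- cast_round_top (a point): centre of the flat top of the round test cast (disc 36 mm across, 10 mm thick), about 32 mm above the shelf when up; goes down with the cast; z up
- cast_oval_top (a point): centre of the flat top of the oval test cast (62 x 30 mm with round ends, 10 mm thick), about 32 mm above the shelf when up; goes down with the cast; z up
- cast_square_top (a point): centre of the flat top of the square test cast (42 x 42 mm, 10 mm thick), about 32 mm above the shelf when up; goes down with the cast; z up
- cast_round (a joint): stud of the round cast; joint value = how far it has been pressed down, m: 0 up (start), 0.010 at the bottom stop. Gives way at about 2.5 N with little change along the travel, stays where it is left, does not spring back. 3 mm or more counts as down, further is fine; about 6 mm is a good touch.
- cast_oval (a joint): stud of the oval cast; joint value = how far it has been pressed down, m: 0 up (start), 0.010 at the bottom stop. Gives way at about 2.5 N with little change along the travel, stays where it is left, does not spring back. 3 mm or more counts as down, further is fine; about 6 mm is a good touch.
- cast_square (a joint): stud of the square cast; joint value = how far it has been pressed down, m: 0 up (start), 0.010 at the bottom stop. Gives way at about 2.5 N with little change along the travel, stays where it is left, does not spring back. 3 mm or more counts as down, further is fine; about 6 mm is a good touch.
- stand: dark wooden block 100 x 100 x 20 mm, fixed to the shelf; origin at the centre of its underside. Over its middle is a cork plate 68 mm across, its top 35 mm above the shelf when up, on a stud
- plate (a joint): stud of the cork plate under the seal impression; joint value = how far it has been pressed down, m: 0 up (start), 0.010 at the bottom stop. Gives way at about 2.5 N with little change along the travel, stays where it is left, does not spring back. 3 mm or more counts as down, further is fine; about 6 mm is a good touch.
- seal: brown shellac seal impression, a loose disc 74 mm across, 12 mm thick, 60 g, lying flat on the cork plate; origin at the centre of its underside
- seal_top (a point): centre of the flat top of the seal impression, about 47 mm above the shelf when up; z up
- box_large: bystander: loose pewter seal box with domed lid, 76 mm across, 50 mm high; origin at the centre of its underside
- box_small: bystander: loose pewter seal box with domed lid, 57 mm across, 38 mm high; origin at the centre of its underside
- folder: bystander: loose bone folder, flat strip 134 x 24 x 5 mm, long side along its x; origin at the centre of its underside
- bin_lip (a point): bystander: middle of the front top edge of the tin tilting bin (case 160 x 180 x 170 mm, stands on the robot's left, beyond the work)
Things that resemble listed ones, but are neither listed nor needed, are in the scene too. Leave any red look-alike of the tile alone. There is more than one size of the seal; the job needs the larger.

How it is judged:
On the way, in this order (a step that is already met when the one before it is completed fails the run):
1. the round cast is touched and has sunk at least 3 mm (value of joint cast_round above 0.003 m), for 0.1 s.
2. the oval cast is touched and has sunk at least 3 mm (value of joint cast_oval above 0.003 m), for 0.1 s.
3. the square cast is touched and has sunk at least 3 mm (value of joint cast_square above 0.003 m), for 0.1 s.
4. the seal impression is touched and has sunk at least 3 mm (value of joint plate above 0.003 m), for 0.1 s.
At the end, for the whole second after the job is handed in: All three casts and the seal impression stay down at least 3 mm on their studs, the tile lies within 20 mm of where it was, the seal impression still lies flat on its plate within 18 mm of the stand's centre, all at rest (value of joint each of cast_round, cast_oval, cast_square, plate above 0.003 m and distance of tile from where it was at the start of the episode below 0.02 m and height (world z) of tile below 0.01 m and linear speed of each of tile, seal below 0.02 m/s and horizontal distance between seal and stand below 0.018 m and height (world z) of seal above 0.02 m and angle between seal's own z axis and vertical below 0.2 rad); the robot touches nothing.
It fails at once if one is pressed before the one ahead of it in the order is down ((value of joint cast_oval above 0.0015 m and value of joint cast_round below 0.003 m) or (value of joint cast_square above 0.0015 m and value of joint cast_oval below 0.003 m) or (value of joint plate above 0.0015 m and value of joint cast_square below 0.003 m)).
It fails at once if a cast, the tile or the seal impression is pressed harder than 20 N (contact force between the fingers and tile above 20 N or contact force between the fingers and seal above 20 N).
It fails at once if the tile is lifted or shoved (over 20 mm) (distance of tile from where it was at the start of the episode above 0.02 m or height (world z) of tile above 0.01 m or angle between tile's own z axis and vertical above 0.12 rad).
It fails at once if the seal impression is lifted, tipped or pushed aside (height (world z) of seal above 0.043 m or angle between seal's own z axis and vertical above 0.2 rad or horizontal distance between seal and stand above 0.018 m).
It fails at once if a pewter box, the bone folder or the tilting bin is disturbed (moved over 15 mm) (distance of any of box_large, box_small, folder, bin_lip from where it was at the start of the episode above 0.015 m).
It also fails if it takes over 46 s, if anything falls off the work surface, if the arm or the gripper's body presses on something with over 40 N, if the wrist force passes 120 N, or if a joint passes its speed limit or range.

## Working session

There is one attempt and no reset: what is moved stays moved. The work goes in short steps, Python scripts to look and compute and a tool call to move; the robot and the scene stay as the last step left them, time stands still between calls to the robot, and variables do not carry over. Pictures are saved under pics/ and viewed, at most 10 in all, crops included, and the job is handed in when it is done.

Besides the shell and the picture viewer there is one more tool, called after "Request:" as name(argument=value, ...) on one line, values as JSON. move_arm: Moves the arm, as the interface text tells. Its arguments: {"type":"object","properties":{"plan":{"type":"array","items":{"type":"number"}},"squeeze":{"type":"number"}},"required":["plan"]}

```bash
mkdir -p pics
cat > h.py <<'E'
import numpy as np, cv2
from workcell import manip
from scipy.spatial.transform import Rotation as R
def w(pic,p):
    T=np.array(pic["cam_to_world"]); return (T[:3,:3]@np.array(p)+T[:3,3])
def proj(pic,P):
    T=np.linalg.inv(np.array(pic["cam_to_world"])); q=T[:3,:3]@np.array(P)+T[:3,3]
    return np.array([pic["fx"]*q[0]/q[2]+pic["cx"],pic["fy"]*q[1]/q[2]+pic["cy"]])
def ray(pic,u,v,z):
    T=np.array(pic["cam_to_world"]); d=T[:3,:3]@np.array([(u-pic["cx"])/pic["fx"],(v-pic["cy"])/pic["fy"],1]); o=T[:3,3]
    return o+d*(z-o[2])/d[2]
E
python3 - <<'E'
from h import *
np.set_printoptions(precision=4,suppress=True)
o=manip.get_obs();print(o["clock"],o["position"],R.from_quat(o["ee_rot"]).as_matrix(),o["ft_force"],manip.tip_extent)
for n in ["top","side"]:
    p=manip.camera(n); cv2.imwrite(f"pics/{n}0.png",p["color"][:,:,::-1])
    print(n,p["cam_to_world"],p["fx"])
    for l in ["tile","cast_round_top","cast_oval_top","cast_square_top","seal_top","stand","box_large","box_small","folder","bin_lip"]:
        for d in manip.tip_of(p,l)[:3]:
            W=w(p,d["position"]); print(n,l,round(d["conf"],2),W,proj(p,W).round())
E
```

```text
0.0 [ 0.2717 -0.5627  0.4039] [[ 0.9006  0.4348 -0.0007]
 [ 0.4348 -0.9005  0.0013]
 [-0.0001 -0.0015 -1.    ]] [0.1868 0.1169 0.0637] 0.1734
top [[-0.0182 -0.9948  0.1001  0.4801]
 [-0.9994  0.0153 -0.0299  0.0752]
 [ 0.0282 -0.1006 -0.9945  1.0689]
 [ 0.      0.      0.      1.    ]] 438.3012642076804
top tile 0.98 [ 0.7549 -0.0968 -0.0001] [378. 174.]
top tile 0.95 [ 0.5107 -0.0997  0.0011] [382. 272.]
top cast_round_top 0.52 [ 0.8126 -0.1213  0.0334] [389. 147.]
top cast_round_top 0.51 [ 0.5547 -0.1389  0.0343] [400. 253.]
top cast_round_top 0.5 [0.569  0.0908 0.0468] [304. 248.]
top cast_oval_top 0.58 [ 0.5042 -0.0671  0.0325] [371. 274.]
top cast_oval_top 0.52 [ 0.7486 -0.053   0.03  ] [362. 174.]
top cast_square_top 0.82 [ 0.736  -0.1398  0.0331] [398. 178.]
top cast_square_top 0.67 [ 0.4733 -0.1443  0.0342] [404. 287.]
top seal_top 0.82 [0.5695 0.0904 0.0468] [304. 247.]
top seal_top 0.74 [0.4341 0.0943 0.0083] [303. 305.]
top stand 0.66 [0.5719 0.0962 0.0006] [302. 248.]
top stand 0.48 [0.5977 0.4784 0.1349] [120. 233.]
top box_large 0.8 [ 0.5162 -0.3417 -0.0018] [480. 268.]
[... 936 characters left out ...]
  0.0349] [366. 251.]
side cast_oval_top 0.19 [0.5747 0.0947 0.0341] [332. 280.]
side cast_square_top 0.62 [ 0.4765 -0.1409  0.0326] [381. 239.]
side cast_square_top 0.47 [ 0.7394 -0.147   0.0341] [295. 231.]
side seal_top 0.78 [0.4365 0.0959 0.0076] [386. 294.]
side seal_top 0.7 [0.58   0.0937 0.0509] [330. 274.]
side stand 0.15 [ 0.5103 -0.1072  0.0027] [368. 253.]
side box_large 0.81 [ 0.5239 -0.344   0.001 ] [373. 217.]
side box_large 0.69 [0.5999 0.4828 0.1391] [273. 349.]
side box_small 0.63 [0.4333 0.3415 0.0044] [375. 363.]
side folder 0.8 [ 0.761   0.1019 -0.0001] [263. 285.]
side bin_lip 0.63 [0.6008 0.4826 0.1358] [273. 350.]
side bin_lip 0.59 [ 0.5205 -0.3456  0.0014] [375. 217.]
```

Run:
```python
import cv2
i=cv2.imread("pics/top0.png")[120:330,270:460]; cv2.imwrite("pics/crop0.png",cv2.resize(i,None,fx=2.8,fy=2.8,interpolation=2))
```

```text
(no output)
```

View pics/crop0.png

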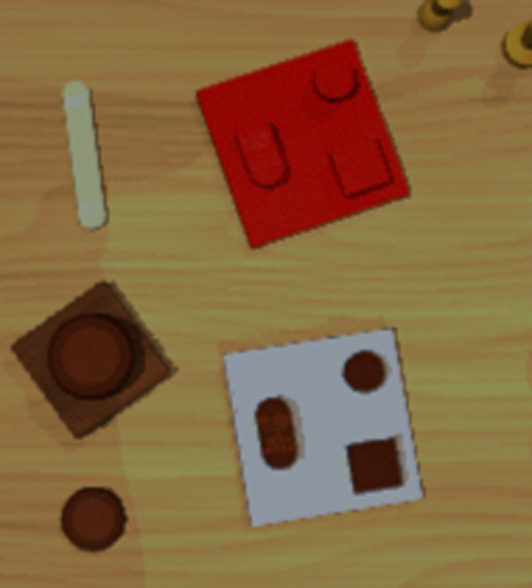

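View pics/side0.png

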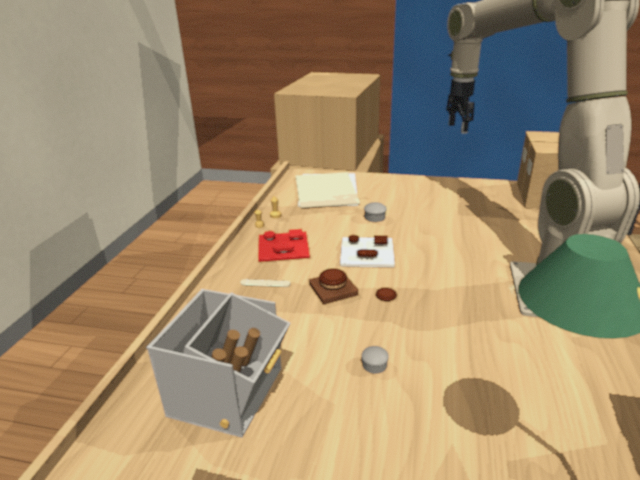

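The candidates for the tile are the white one at top-picture pixel (382,272) and the red one at (378,174). The white one is the right tile. For the seal there is a larger disc on the wooden stand at (304,247) and a smaller one lying on the shelf at (303,305). The one on the stand is the right seal. The crop confirms both choices.

```bash
cat >> h.py <<'E'
def cents(p,z_of):
    out=[]
    for (u0,v0,z) in z_of:
        c=p["color"].astype(int); v=c.max(2); m=np.zeros(v.shape,np.uint8)
        m[v<100]=1
        n,l,s,ce=cv2.connectedComponentsWithStats(m); k=l[v0,u0]; out.append((s[k].tolist(),ray(p,*ce[k],z)))
    return out
def delta(P,tipz):
    o=manip.get_obs(); M=R.from_quat(o["ee_rot"]).as_matrix()
    return M.T@(np.array([P[0],P[1],tipz+manip.tip_extent])-np.array(o["position"]))
E
python3 - <<'E'
from h import *
np.set_printoptions(precision=4,suppress=True)
p=manip.camera("top"); c=p["color"].astype(int)
for u,v in [(400,253),(370,274),(404,286),(302,247),(384,262)]: print(c[v,u])
# white tile
m=((c.min(2)>110)&(c.max(2)-c.min(2)<60)).astype(np.uint8); n,l,s,ce=cv2.connectedComponentsWithStats(m); k=l[262,384]
cnt,_=cv2.findContours((l==k).astype(np.uint8),0,2); b=cv2.minAreaRect(cnt[0]); q=np.array([ray(p,*x,0.012) for x in cv2.boxPoints(b)])
print(s[k],"tile",q.mean(0),q)
ctr=q.mean(0)
for l in ["cast_round_top","cast_oval_top","cast_square_top","seal_top","stand"]:
    for d in manip.silhouettes(p,l)[:3]:
        yx=np.argwhere(d["pixels"]).mean(0); print(l,round(d["conf"],2),yx[::-1],d["pixels"].sum(),ray(p,yx[1],yx[0],0.047 if "seal" in l else 0.032))
print(delta([0.555,-0.14],0.08), manip.get_obs()["clock"])
E
```

```text
[57 19  5]
[61 24  9]
[58 21  8]
[72 28  7]
[140 150 159]
[ 350  238   71   70 2872] tile [ 0.5102 -0.1047  0.012 ] [[ 0.5733 -0.0202  0.012 ]
 [ 0.5952 -0.1697  0.012 ]
 [ 0.4466 -0.1882  0.012 ]
 [ 0.4258 -0.0405  0.012 ]]
cast_round_top 0.59 [399.5389 252.4431] 167 [ 0.5551 -0.1374  0.032 ]
cast_round_top 0.49 [388.6732 148.5033] 153 [ 0.8098 -0.1199  0.032 ]
cast_oval_top 0.58 [368.5668 273.9856] 277 [ 0.5052 -0.0618  0.032 ]
cast_oval_top 0.51 [362.4108 173.5017] 297 [ 0.7482 -0.0538  0.032 ]
cast_square_top 0.68 [384.6433 271.9302] 3768 [ 0.5094 -0.1002  0.032 ]
cast_square_top 0.59 [398.3851 178.8746] 335 [ 0.734 -0.141  0.032]
cast_square_top 0.51 [403.3355 286.0651] 307 [ 0.4752 -0.1436  0.032 ]
seal_top 0.66 [302.2857 247.4413] 707 [0.5694 0.0938 0.047 ]
seal_top 0.65 [303.0259 304.8255] 424 [0.4365 0.0939 0.047 ]
seal_top 0.48 [368.3169 274.007 ] 284 [ 0.5048 -0.0593  0.047 ]
stand 0.58 [302.3825 249.4916] 889 [0.5659 0.0939 0.032 ]
[ 0.4389 -0.2577  0.1513] 1.4
```

View pics/top0.png

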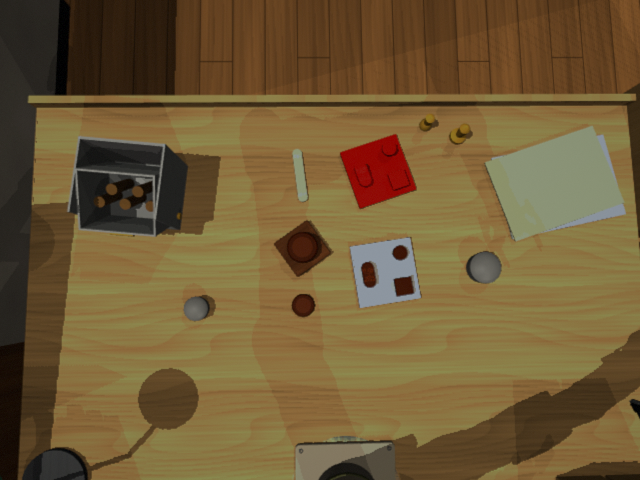

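The full view shows the way clear. The white tile is centred near (385,272), with round (399,252), oval (369,274) and square (403,286). The seal is on its stand at (302,247), and the pewter box at (485,267) is low enough to pass over.

Request:
move_arm(plan=[0, 0, 0, 0.04, -0.023, 0.014, 0, 0, 0, 0, 0.085, -0.05, 0.029, 0, 0, 0, 0, 0.13, -0.076, 0.045, 0, 0, 0, 0, 0.175, -0.103, 0.06, 0, 0, 0, 0, 0.22, -0.129, 0.076, 0, 0, 0, 0, 0.265, -0.156, 0.091, 0, 0, 0, 0, 0.31, -0.182, 0.107, 0, 0, 0, 0, 0.355, -0.208, 0.122, 0, 0, 0, 0, 0.4, -0.235, 0.138, 0, 0, 0, 0, 0.425, -0.25, 0.146, 0, 0, 0, 0, 0.439, -0.258, 0.151, 0, 0, 0, 0, 0.439, -0.258, 0.151, 0], squeeze=20)

```text
clock: 2.9
position: [0.5551, -0.1393, 0.2535]
ee_rot: [0.975, 0.224, -0.0, -0.0]
ft_force: [-1.3, -1.0, 0.2]
grip_width: -0.001
grasp_force: 0.0
```

Run:
```python
from h import *
np.set_printoptions(precision=4,suppress=True)
o=manip.get_obs(); M=R.from_quat(o["ee_rot"]).as_matrix(); print(o["clock"],o["position"],M,o["ft_force"],o["grip_width"])
print(delta([0.555,-0.139],0.035))
p=manip.camera("top");q=manip.camera("side")
tip=np.array(o["position"])+M[:,2]*manip.tip_extent
ims=[]
for c in (p,q):
    u,v=proj(c,tip).round().astype(int); print(u,v)
    ims.append(cv2.resize(c["color"][v-55:v+55,u-65:u+65,::-1],(390,330),interpolation=2))
cv2.imwrite("pics/h1.png",np.hstack(ims))
```

```text
2.9 [ 0.5551 -0.1393  0.2535] [[ 0.9001  0.4358 -0.0003]
 [ 0.4358 -0.9001  0.0001]
 [-0.0002 -0.0003 -1.    ]] [-1.2781 -0.9862  0.1693] -0.0014830020374086634
[ 0.0001 -0.0003  0.0451]
405 251
354 223
```

View pics/h1.png

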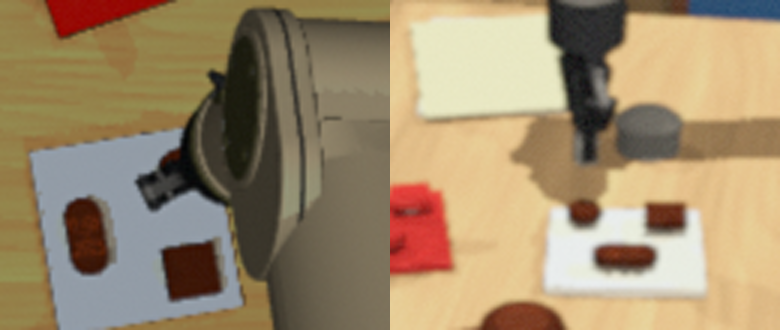

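The side view puts the closed fingertips exactly at the projected spot. In the top view the finger linkage hides the tip. I'm pressing the round cast now.

Request:
move_arm(plan=[0, 0, 0, 0, 0, 0.015, 0, 0, 0, 0, 0, 0, 0.03, 0, 0, 0, 0, 0, 0, 0.04, 0, 0, 0, 0, 0, 0, 0.045, 0, 0, 0, 0, 0, 0, 0.048, 0, 0, 0, 0, 0, 0, 0.05, 0, 0, 0, 0, 0, 0, 0.052, 0, 0, 0, 0, 0, 0, 0.053, 0, 0, 0, 0, 0, 0, 0.054, 0, 0, 0, 0, 0, 0, 0.055, 0, 0, 0, 0, 0, 0, 0.055, 0])

```text
clock: 4.38
position: [0.555, -0.1397, 0.1986]
ee_rot: [0.975, 0.223, 0.0, 0.0]
ft_force: [-0.5, -1.6, -0.9]
grip_width: -0.001
grasp_force: 0.0
```

Run:
```python
from h import *
np.set_printoptions(precision=4,suppress=True)
o=manip.get_obs(); print(o["clock"],o["position"],o["ft_force"])
q=manip.camera("side"); print(manip.get_obs()["ft_force"])
cv2.imwrite("pics/h2.png",cv2.resize(q["color"][180:290,300:440,::-1],None,fx=5,fy=5,interpolation=2))
```

```text
4.375 [ 0.555  -0.1397  0.1986] [-0.5475 -1.6444 -0.8662]
[0.1098 0.1679 0.2273]
```

View pics/h2.png

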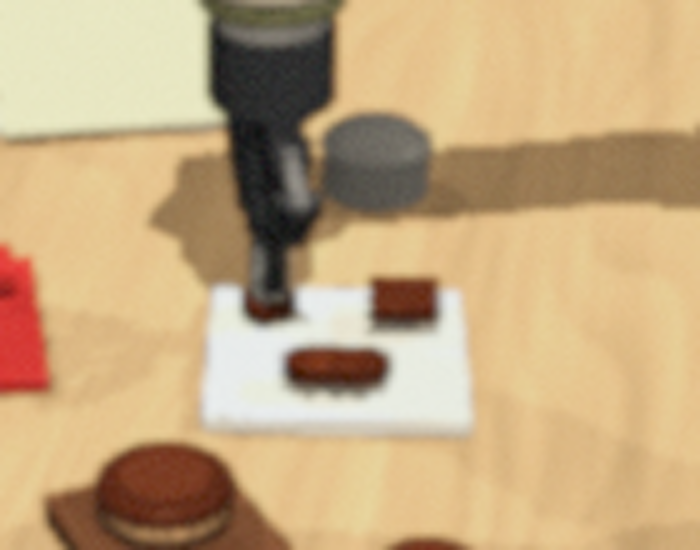

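The fingertips are on the round cast, at about (270,300) in the crop, and its stud gap and shadow are gone. I'm lifting and moving over the oval.

Request:
move_arm(plan=[0, 0, 0, 0, 0, -0.015, 0, 0, 0, 0, 0, 0, -0.04, 0, 0, 0, 0, -0.003, -0.025, -0.05, 0, 0, 0, 0, -0.007, -0.055, -0.05, 0, 0, 0, 0, -0.01, -0.08, -0.05, 0, 0, 0, 0, -0.0115, -0.092, -0.05, 0, 0, 0, 0, -0.0115, -0.092, -0.05, 0])

```text
clock: 5.3
position: [0.5047, -0.0616, 0.2494]
ee_rot: [0.975, 0.223, 0.0, 0.0]
ft_force: [-0.3, -1.4, 0.8]
grip_width: -0.0
grasp_force: 0.0
```

Run:
```python
from h import *
np.set_printoptions(precision=4,suppress=True)
o=manip.get_obs(); print(o["clock"],o["position"],o["ft_force"])
print(delta([0.5046,-0.062],0.0255))
q=manip.camera("side")
cv2.imwrite("pics/h3.png",cv2.resize(q["color"][180:290,300:440,::-1],None,fx=5,fy=5,interpolation=2))
```

```text
5.3 [ 0.5047 -0.0616  0.2494] [-0.286  -1.391   0.8464]
[-0.0003  0.0003  0.0505]
```

View pics/h3.png

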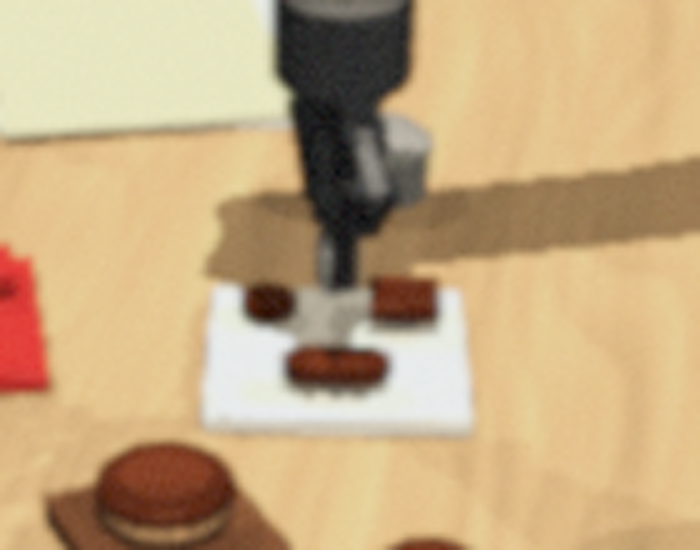

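The round cast at (270,302) now sits low with no gap, and the tile has not moved. I'm pressing the oval.

Request:
move_arm(plan=[0, 0, 0, 0, 0, 0.015, 0, 0, 0, 0, 0, 0, 0.03, 0, 0, 0, 0, 0, 0, 0.039, 0, 0, 0, 0, 0, 0, 0.043, 0, 0, 0, 0, 0, 0, 0.046, 0, 0, 0, 0, 0, 0, 0.048, 0, 0, 0, 0, 0, 0, 0.05, 0, 0, 0, 0, 0, 0, 0.051, 0, 0, 0, 0, 0, 0, 0.051, 0, 0, 0, 0, 0, 0, 0.051, 0])

```text
clock: 6.6
position: [0.5047, -0.0618, 0.1978]
ee_rot: [0.975, 0.223, 0.0, 0.0]
ft_force: [-0.5, -0.8, 0.3]
grip_width: -0.001
grasp_force: 0.0
```

Request:
move_arm(plan=[0, 0, 0, 0, 0, -0.015, 0, 0, 0, 0, 0, 0, -0.04, 0, 0, 0, 0, -0.015, 0.015, -0.05, 0, 0, 0, 0, -0.035, 0.035, -0.05, 0, 0, 0, 0, -0.055, 0.053, -0.05, 0, 0, 0, 0, -0.0625, 0.061, -0.05, 0, 0, 0, 0, -0.0625, 0.061, -0.05, 0])

```text
clock: 7.48
position: [0.475, -0.144, 0.2483]
ee_rot: [0.975, 0.223, 0.0, 0.0]
ft_force: [0.0, -0.2, -0.3]
grip_width: -0.001
grasp_force: 0.0
```

Run:
```python
from h import *
np.set_printoptions(precision=4,suppress=True)
o=manip.get_obs(); print(o["clock"],o["position"],o["ft_force"])
print(delta([0.475,-0.144],0.0245))
q=manip.camera("side")
cv2.imwrite("pics/h4.png",cv2.resize(q["color"][180:290,300:440,::-1],None,fx=5,fy=5,interpolation=2))
```

```text
7.475 [ 0.475  -0.144   0.2483] [ 0.0227 -0.1918 -0.2942]
[ 0.     -0.0001  0.0504]
```

View pics/h4.png

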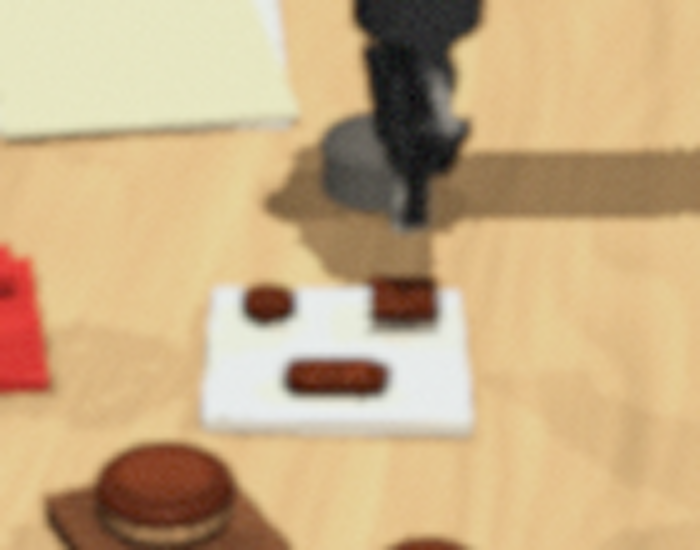

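The oval at (336,378) is down, and the square at (404,300) is still up. I'm pressing the square.

Request:
move_arm(plan=[0, 0, 0, 0, 0, 0.015, 0, 0, 0, 0, 0, 0, 0.03, 0, 0, 0, 0, 0, 0, 0.039, 0, 0, 0, 0, 0, 0, 0.043, 0, 0, 0, 0, 0, 0, 0.046, 0, 0, 0, 0, 0, 0, 0.048, 0, 0, 0, 0, 0, 0, 0.049, 0, 0, 0, 0, 0, 0, 0.05, 0, 0, 0, 0, 0, 0, 0.05, 0, 0, 0, 0, 0, 0, 0.05, 0])

```text
clock: 8.78
position: [0.4749, -0.1441, 0.1978]
ee_rot: [0.975, 0.223, 0.0, 0.0]
ft_force: [0.6, -0.6, 0.7]
grip_width: 0.003
grasp_force: 0.1
```

Request:
move_arm(plan=[0, 0, 0, 0, 0, -0.015, 0, 0, 0, 0, 0, 0, -0.04, 0, 0, 0, 0, 0.015, -0.013, -0.058, 0, 0, 0, 0, 0.045, -0.04, -0.06, 0, 0, 0, 0, 0.08, -0.072, -0.06, 0, 0, 0, 0, 0.115, -0.103, -0.06, 0, 0, 0, 0, 0.15, -0.135, -0.06, 0, 0, 0, 0, 0.175, -0.158, -0.06, 0, 0, 0, 0, 0.188, -0.169, -0.06, 0, 0, 0, 0, 0.191, -0.172, -0.06, 0, 0, 0, 0, 0.191, -0.172, -0.06, 0])

```text
clock: 10.15
position: [0.572, 0.0928, 0.2578]
ee_rot: [0.975, 0.222, -0.0, 0.0]
ft_force: [0.3, -0.4, -0.3]
grip_width: -0.004
grasp_force: 0.0
```

Run:
```python
from h import *
np.set_printoptions(precision=4,suppress=True)
o=manip.get_obs(); print(o["clock"],o["position"],o["ft_force"])
print(delta([0.572,0.0935],0.040))
q=manip.camera("side")
cv2.imwrite("pics/h5.png",cv2.resize(q["color"][190:300,290:430,::-1],None,fx=5,fy=5,interpolation=2))
```

```text
10.15 [0.572  0.0928 0.2578] [ 0.2622 -0.4172 -0.2525]
[ 0.0003 -0.0006  0.0444]
```

View pics/h5.png

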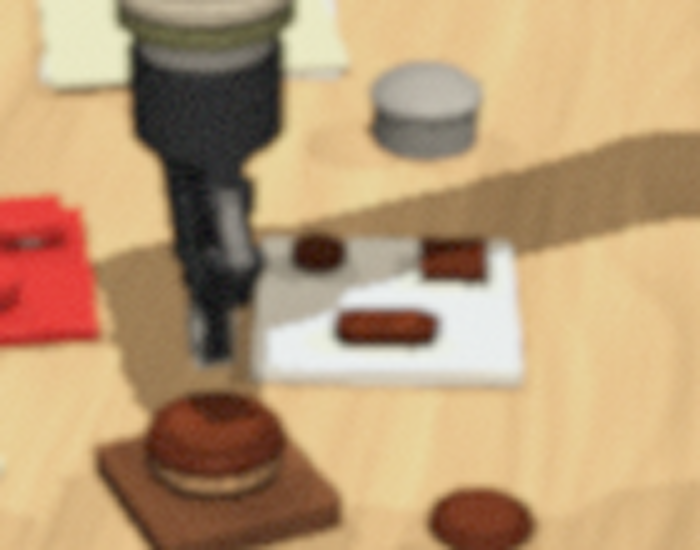

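All three casts are down: round (318,252), oval (386,327), square (455,260). The fingertips at (212,360) are above the middle of the large seal at (215,435). I'm pressing it.

Request:
move_arm(plan=[0, 0, 0, 0, 0, 0.013, 0, 0, 0, 0, 0, 0, 0.025, 0, 0, 0, 0, 0, 0, 0.033, 0, 0, 0, 0, 0, 0, 0.037, 0, 0, 0, 0, 0, 0, 0.04, 0, 0, 0, 0, 0, 0, 0.042, 0, 0, 0, 0, 0, 0, 0.0435, 0, 0, 0, 0, 0, 0, 0.0445, 0, 0, 0, 0, 0, 0, 0.0445, 0, 0, 0, 0, 0, 0, 0.0445, 0])

```text
clock: 11.45
position: [0.5722, 0.0941, 0.2132]
ee_rot: [0.975, 0.223, 0.0, -0.0]
ft_force: [-0.4, -0.7, 0.2]
grip_width: -0.001
grasp_force: 0.0
```

Request:
move_arm(plan=[0, 0, 0, 0, 0, -0.008, 0, 0, 0, 0, 0, 0, -0.025, 0, 0, 0, 0, 0, 0, -0.055, 0, 0, 0, 0, 0, 0, -0.09, 0, 0, 0, 0, 0, 0, -0.11, 0, 0, 0, 0, 0, 0, -0.12, 0, 0, 0, 0, 0, 0, -0.12, 0])

```text
clock: 12.32
position: [0.5721, 0.0941, 0.334]
ee_rot: [0.975, 0.223, 0.001, 0.0]
ft_force: [0.5, 0.9, -0.4]
grip_width: -0.003
grasp_force: 0.0
```

Run:
```python
from h import *
o=manip.get_obs(); print(o["clock"],o["position"],o["ft_force"])
q=manip.camera("side")
cv2.imwrite("pics/h6.png",cv2.resize(q["color"][190:310,290:430,::-1],None,fx=4.5,fy=4.5,interpolation=2))
```

```text
12.325 [0.5720894  0.09410485 0.33403368] [ 0.45242138  0.85685573 -0.44824425]
```

View pics/h6.png

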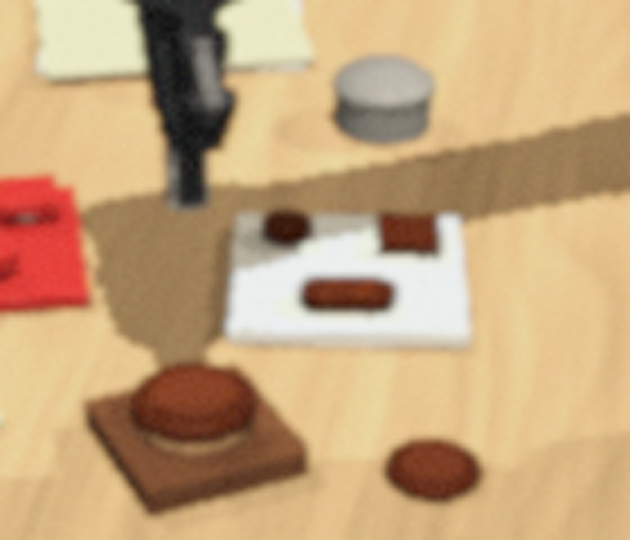

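Run:
```python
from h import *
a=cv2.imread("pics/side0.png"); b=manip.camera("side")["color"][:,:,::-1].copy()
def sh(r):
    y0,y1,x0,x1=r; t=a[y0:y1,x0:x1]; m=cv2.matchTemplate(cv2.resize(b[y0-6:y1+6,x0-6:x1+6],None,fx=4,fy=4,interpolation=2),cv2.resize(t,None,fx=4,fy=4,interpolation=2),cv2.TM_CCOEFF_NORMED)
    l=cv2.minMaxLoc(m); return np.array(l[3])/4-6,l[1]
for n,r in dict(seal=(266,286,318,348),round=(233,244,347,361),oval=(246,258,355,380),square=(234,246,373,389),tilefront=(258,270,340,396)).items(): print(n,*sh(r))
```

```text
seal [0.25 2.  ] 0.9346567988395691
round [-0.25  1.25] 0.9355267286300659
oval [0.   1.75] 0.9748275279998779
square [-0.25  0.75] 0.8758487105369568
tilefront [0.5 0.5] 0.95606929063797
```

Run:
```python
from h import *
a=cv2.imread("pics/side0.png"); b=manip.camera("side")["color"][:,:,::-1].copy(); cv2.imwrite("pics/side9.png",b)
for n,(y0,y1,x0,x1) in dict(round=(228,252,343,364),oval=(242,266,352,382),square=(228,252,368,393)).items():
    for i in (a,b):
        c=i[y0:y1,x0:x1].astype(float); d=np.clip(c[:,:,2]-c[:,:,0]-15,0,None)   # redness: casts only, not grey shadow
        rows=d.sum(1); print(n,round((rows*np.arange(y0,y1)).sum()/rows.sum(),2),rows.astype(int).tolist())
```

```text
round 233.73 [1421, 1418, 1417, 1418, 1423, 1422, 1440, 1394, 1215, 804, 516, 461, 333, 196, 98, 33, 17, 1, 0, 0, 0, 21, 197, 401]
round 233.59 [1424, 1400, 1340, 1253, 1195, 1200, 1207, 1177, 1054, 754, 502, 379, 392, 354, 242, 138, 107, 115, 97, 67, 32, 0, 0, 0]
oval 252.35 [400, 197, 89, 55, 52, 34, 3, 89, 690, 1262, 1293, 1152, 929, 650, 390, 194, 95, 84, 21, 0, 0, 0, 1, 327]
oval 252.89 [618, 473, 369, 196, 65, 5, 0, 0, 0, 0, 516, 1193, 1370, 1264, 1097, 764, 315, 111, 8, 0, 0, 0, 0, 325]
square 234.72 [1759, 1766, 1758, 1754, 1764, 1763, 1785, 1781, 1644, 1228, 851, 782, 778, 742, 584, 333, 157, 103, 75, 43, 6, 32, 305, 574]
square 235.04 [1409, 1391, 1392, 1401, 1398, 1383, 1394, 1384, 1322, 1042, 861, 871, 868, 806, 795, 727, 599, 327, 105, 5, 0, 0, 0, 0]
```

The cast edges have dropped about 1.5–2 px for all three, roughly 5–7 mm, and the seal by 2 px. The tile has not moved and the arm is clear, so I'm handing in.

```bash
python3 -c "
from workcell import manip
print(manip.hand_in())"
```

```text
the job is handed in; nothing more can be done
None
```

I pressed the round, oval and square casts and then the large seal, in that order. By fingertip height each was pressed about 7 mm, and in the pictures each dropped about 1.5–2 pixels (roughly 5–7 mm). The tile and bystanders looked unmoved. I handed the job in with the arm clear; no verdict came back.

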